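# Ease the file out of the hatch box

## Task

A wooden batten lies across the hatch of the blue tool box: lift it off and lay it flat on the bench, clear of the box. Then take the file out of the box; it is longer than the hatch, so slide it along, tilt it and draw it out end first. Finish with the file still in the gripper, held motionless in the air with every part of it at least a few centimetres higher than the box top, and leave the tape roll and the yellow tin undisturbed.

Things in the scene. Friction and masses are not known exactly. Their poses are not given: they have to be found in the camera images.
- tool_box: Blue steel box fixed to the bench, outer size 215 (x) x 410 (y) x 62 (z) mm. Origin: centre of its underside, on the bench; z up. Inner floor (grey) 8 mm above the bench; inside 205 x 400 mm, 50 mm high. The fixed top plate, 4 mm thick (58 to 62 mm above the bench), has one hatch centred on the origin, 160 mm along x and 150 mm along y. Place and yaw vary.
- hatch (a point): Centre of the hatch at the upper face of the box top, 62 mm above the bench.
- batten: Loose pale wooden batten 35 (x) x 200 (y) x 18 (z) mm, about 0.07 kg, lying across the hatch on the box top, its length roughly along box x. Origin: centre of its underside; its own y runs along its length, z up.
- file: Loose flat file, 245 mm long, under 0.26 kg, lying on the box's inner floor roughly along box y, handle to box +y, handle end hidden under the top plate. Origin: mid-length, at the underside; own y from blade tip (-122 mm) to handle end (+122), z up. Round timber handle 26 mm thick, y = 22 to 122, z = 3 to 29 mm; steel blade 20 mm wide, y = -122 to 27, z = 0 to 16 mm.
- file_tip (a point): Point in the file's blade tip, 2 mm inside the end (file y = -120 mm, z = 8 mm).
- file_butt (a point): Point in the end of the file's handle, 2 mm inside the end (file y = +120 mm, z = 16 mm).
- tape: Bystander: loose roll of beige masking tape 96 mm across, 25 mm high, lying flat to the robot's left of the box. Origin: centre of its underside.
- yellow_tin: Bystander: loose open yellow tin of screws, 73 mm across, 49 mm high, to the robot's right behind. Origin: centre of its underside.
Things that resemble listed ones, but are neither listed nor needed, are in the scene too. What is shaped like the batten but pink is not meant.

How it is judged:
On the way, in this order (a step that is already met when the one before it is completed fails the run):
1. the batten lies flat on the bench, off the box and let go (height (world z) of batten below 0.04 m and angle between batten's own y axis and vertical between 1.45 and 1.69 rad and (x of batten in the frame of tool_box above 0.11 m or x of batten in the frame of tool_box below -0.11 m or y of batten in the frame of tool_box above 0.21 m or y of batten in the frame of tool_box below -0.21 m) and contact force between batten and the fingers below 0.05 N and linear speed of batten below 0.02 m/s), for 0.2 s.
2. the file stands tilted in the hatch: one end above the box top, the other still below it (((height (world z) of file_butt above 0.07 m and height (world z) of file_tip below 0.058 m) or (height (world z) of file_tip above 0.07 m and height (world z) of file_butt below 0.058 m))), for 0.05 s.
At the end, for the whole second after the job is handed in: File held still by the fingers (over 1 N, under 0.03 m/s), both ends over 85 mm above the bench, touching neither box nor batten; batten at rest on the bench, length within 0.12 rad of level, its middle over 2 mm outside the box outline, touching neither box nor fingers (all of step 1 and height (world z) of each of file_tip, file_butt above 0.085 m and contact force between file and the fingers above 1 N and contact force between each of file, batten and tool_box below 0.05 N and contact force between file and batten below 0.05 N and linear speed of file below 0.03 m/s); the arm keeps its last pose, push and grip.
It fails at once if the tape roll is moved more than 30 mm (distance of tape from where it was at the start of the episode above 0.03 m).
It fails at once if the yellow tin is moved more than 30 mm (distance of yellow_tin from where it was at the start of the episode above 0.03 m).
It also fails if it takes over 58 s, if anything falls off the work surface, if the arm or the gripper's body presses on something with over 40 N, if the wrist force passes 120 N, or if a joint passes its speed limit or range.

## Robot

A 6-joint arm with a two-finger parallel gripper is mounted at the origin on a cart in front of the work surface, level with it; the furniture and walls round the work are solid. World frame = base frame: x ahead of the robot, y to its left, z up, the work surface at z = 0. Lengths are in m, angles in rad, forces in N, time in s.
With the tool pointing down it reaches from about 0.35 to 0.775 m from the base axis. Payload 5.5 kg.
Tool frame: the origin (TCP) lies at the very end of the fingers, on their centre line; the grasp point (between the pads) lies 19 mm behind it; z points along the fingers, y is the line along which they close (so a half turn about z gives the same grasp; the last joint's range is limited). The gripper opens to 85 mm and grips with 20 to 120 N. Pads are 22 mm wide; open, the fingers measure 114 mm over their backs; the gripper's body (76 mm by 85 mm) begins 54 mm behind the grasp point. The pads swing forward as they close: fully open they stand 13 mm farther back than shut.
Start: joints at [-1.292, 0.313, 0.046, 1.304, 0, 1.431], TCP at [0.234, -0.525, 0.231] pointing down, gripper open.
Joint ranges: [-2.76, 2.76], [-0.86, 1.69], [-1.03, 1.26], [-2.2, 2.34], [-1.47, 1.5], [-3.14, 3.14]. Speed limits (rad/s): [2.57, 2.57, 3.14, 3.14, 3.14, 3.14].

## Interface

Orientations are given as a unit quaternion [w, x, y, z].
In Python, from workcell import get_state, read_camera, hand_in gives the robot as it stands.
- The arm moves only by the tool send_rows, never from a script. Its argument "increments" is a list of rows, each an object of numbers: "dx", "dy", "dz": the shift along the world's x, y, z in units of 25 mm (1.0 is 25 mm); "roll": the turn about the world's z in units of 8 degrees (1.0 is 8 degrees); "claw": the opening, from -1 (shut) to 1 (fully open). In form: [{"dx": .., "dy": .., "dz": .., "roll": .., "claw": ..}, ...]. A call has exactly 5 rows; each row is the pose to reach, as a shift and turn from the pose commanded when the call began; what a row does not reach only later rows make up. A row lasts 1/8 s, in which the tool goes at most 62.5 mm and 10.7 degrees, less where a joint would pass 70% of its speed; a pose out of reach is approached as far as the arm can. A call with a gripper value outside its range is refused whole. The fingers move at their own pace and stop on an object; "grip_force" is the grip in N (left out, the last holds). Time passes only in rows, so rows that repeat a pose let the fingers close, or fill a call up. It gives the time, the measured TCP pose, the force, the opening and the grip force at its end, in the units of the state.
- get_state(): the state, without advancing time (a new reading comes with each control period).
- read_camera(name): name is "scene" or "top" or "wrist"; returns a dict with "image" (480x640x3 uint8, blue, green, red), "fx", "fy", "cx", "cy" (pixels), "world_to_cam" (4x4, takes a point from world to camera coordinates). Camera axes: x right, y up, looking along -z (the intrinsics and any distortion apply to the point x, -y, -z); pixel columns grow to the right and rows downward; lengths in m; the calibration is good to about 2 mm. A picture is of the moment at which its call begins. There is no depth.
- hand_in(): hands the job in; it is judged then, once.
The state is a dict: "clock": time; "joint_pos": joint angles; "qvel": joint speeds; "tau": joint torques, N m; "tcp_pos": TCP position; "orientation": TCP orientation; "wrist_force": force on the tool from outside, world axes, zero at the start; "ft_torque": the same for the moment, N m; "finger_gap": finger opening in m; "grip_force": force on a finger pad.
Only numpy, scipy, OpenCV 4.12 (cv2) and the standard library are available. Lean on these libraries where they do the work, as an engineer would, in place of code of your own. Each camera call takes 0.05 s, during which the arm holds its last target. There are 200 camera calls.

## Working session

There is one attempt and no reset: what is moved stays moved. The work goes in short steps, Python scripts to look and compute and a tool call to move; the robot and the scene stay as the last step left them, time stands still between calls to the robot, and variables do not carry over. Pictures are saved under pics/ and viewed, at most 10 in all, crops included, and the job is handed in when it is done.

Besides the shell and the picture viewer there is one more tool, called after "Call:" as name(argument=value, ...), one argument or row to a line, values as JSON. send_rows: Moves the arm, as the interface text tells. Its arguments: {"type":"object","properties":{"increments":{"type":"array","items":{"type":"object","properties":{"dx":{"type":"number"},"dy":{"type":"number"},"dz":{"type":"number"},"roll":{"type":"number"},"claw":{"type":"number"}}}},"grip_force":{"type":"number"}},"required":["increments"]}

```bash
ls; mkdir -p pics; cat > h.py <<'E'
import numpy as np, cv2
from workcell import get_state, read_camera, hand_in
def save(c,name):
    d=read_camera(c); cv2.imwrite(f'pics/{name}.png',d['image']); np.savez(f'pics/{name}.npz',**{k:np.array(v) for k,v in d.items()}); return d
def load(name): return dict(np.load(f'pics/{name}.npz',allow_pickle=True))
def ray(d,u,v):
    M=np.array(d['world_to_cam']); R=M[:3,:3]; t=M[:3,3]
    k=np.array([(u-d['cx'])/d['fx'],-(v-d['cy'])/d['fy'],-1.0])
    return -R.T@t, R.T@k
def at_z(d,u,v,z):
    o,r=ray(d,u,v); return o+r*(z-o[2])/r[2]
def tri(*obs):
    A=np.zeros((3,3)); b=np.zeros(3); L=[]
    for d,u,v in obs:
        o,r=ray(d,u,v); r=r/np.linalg.norm(r); P=np.eye(3)-np.outer(r,r); A+=P; b+=P@o; L.append((o,P))
    x=np.linalg.solve(A,b); return x,[float(np.linalg.norm(P@(x-o))) for o,P in L]
def proj(d,p):
    M=np.array(d['world_to_cam']); q=M[:3,:3]@np.array(p)+M[:3,3]
    return d['cx']+d['fx']*q[0]/-q[2], d['cy']-d['fy']*q[1]/-q[2]
E
python3 - <<'E'
from h import *
print(get_state())
for c in ('scene','top'):
    d=save(c,c+'0'); print(c,d.keys(),d['fx'],d['cx'],d['cy'],np.round(d['world_to_cam'],3).tolist())
E
```

```text
pics
{'clock': 0.0, 'joint_pos': array([-1.29159429e+00,  3.14030282e-01,  4.49430899e-02,  1.30358542e+00,
       -3.08648918e-05,  1.43121876e+00]), 'qvel': array([-0.00126553, -0.00045735,  0.0028228 , -0.00107851, -0.00055469,
       -0.00011659]), 'tau': array([-5.64407728e-04, -4.80627716e+01,  2.98533654e+01,  1.92578364e-02,
       -1.50359106e-04,  4.77787111e-06]), 'tcp_pos': array([ 0.23367005, -0.52480603,  0.23037719]), 'orientation': array([-9.34780344e-04,  9.78157501e-01,  2.07862991e-01, -8.08354538e-05]), 'wrist_force': array([-0.09915038,  0.39882073,  0.44816948]), 'ft_torque': array([-0.02559358,  0.0006746 ,  0.00553211]), 'grip_force': 0.0, 'finger_gap': 0.0853574474809357}
scene dict_keys(['image', 'fx', 'fy', 'cx', 'cy', 'world_to_cam']) 594.3767136365865 311.56191957454035 235.27183329086594 [[-0.539, -0.842, -0.004, 0.307], [0.563, -0.364, 0.742, -0.33], [-0.627, 0.398, 0.67, -1.282], [0.0, 0.0, 0.0, 1.0]]
top dict_keys(['image', 'fx', 'fy', 'cx', 'cy', 'world_to_cam']) 552.5728650829453 321.9766732808169 242.94345770714014 [[-0.023, -1.0, -0.007, 0.019], [0.994, -0.023, 0.109, -0.524], [-0.109, -0.005, 0.994, -1.324], [0.0, 0.0, 0.0, 1.0]]
```

View pics/scene0.png

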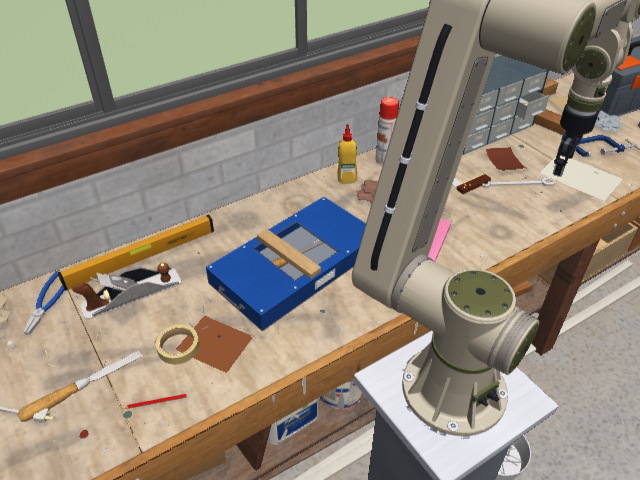

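View pics/top0.png

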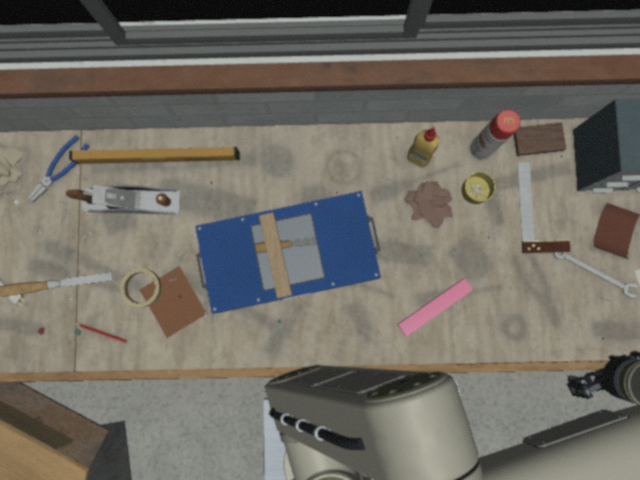

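```bash
python3 - <<'E'
from h import *
t=load('top0')['image'][182:322,185:395]; s=load('scene0')['image'][190:335,200:375]
cv2.imwrite('pics/ct.png',cv2.resize(t,(798,532),interpolation=cv2.INTER_CUBIC)) #3.8
cv2.imwrite('pics/cs.png',cv2.resize(s,(700,580),interpolation=cv2.INTER_CUBIC)) #4
E
```

```text
(no output)
```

View pics/ct.png

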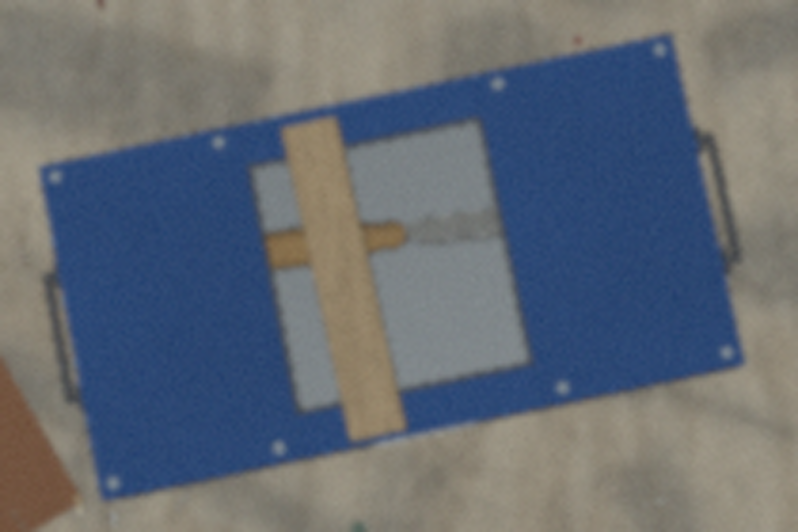

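View pics/cs.png

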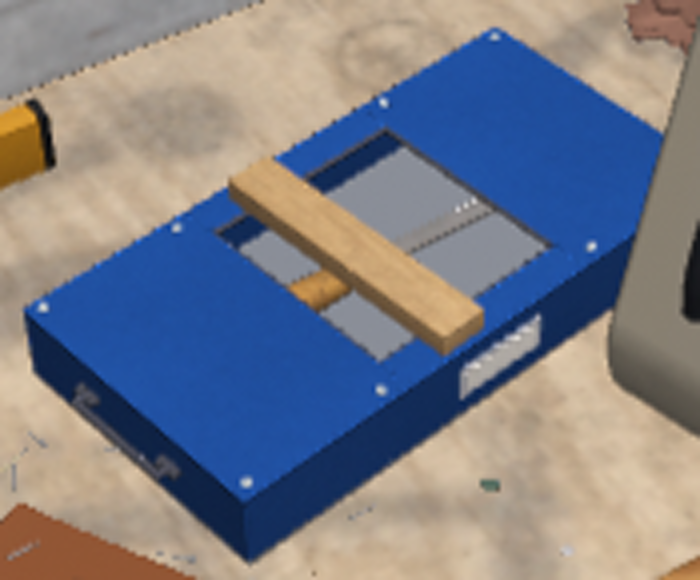

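```bash
python3 - <<'E'
from h import *
T=load('top0');S=load('scene0')
t=lambda u,v:(T,185+u/3.8-.37,182+v/3.8-.37)
s=lambda u,v:(S,200+u/4-.37,190+v/4-.37)
def go(n,a,b): x,e=tri(t(*a),s(*b)); print(n,np.round(x,4),np.round(e,4)); return x
H=[go('hatch',*p) for p in [((249,166),(217,232)),((482,119),(388,130)),((531,361),(552,246)),((299,411),(381,360))]]
B=[go('bat',*p) for p in [((283,127),(230,180)),((337,117),(270,158)),((405,430),(484,316)),((350,440),(443,350))]]
screws=[go('scr',*p) for p in [((55,177),(43,307)),((113,483),(247,482)),((660,50),(494,36)),((279,448),(381,390)),((563,388),(591,246))]]
print('hatch c',np.mean(H,0),'bat c',np.mean(B,0))
d=(H[1]+H[2]-H[0]-H[3])/2; print('yaw -y dir',np.arctan2(-d[1],-d[0])-0, np.hypot(*d[:2])); w=(H[0]+H[1]-H[2]-H[3])/2; print('x dir',np.arctan2(w[1],w[0]),np.hypot(*w[:2]))
b=(B[0]+B[1]-B[2]-B[3])/2; print('bat dir',np.arctan2(b[1],b[0]),np.hypot(*b[:2]))
for n,p in dict(handL=(268,250),neck=(408,236),bladeR=(498,222)).items(): print(n,at_z(*t(*p),.02))
print('file via tri',); go('neck',(408,236),(352,287)) 
for n,(u,v) in dict(tape=(140,288),tin=(478,188),glue=(424,150),pinkR=(470,285),pinkL=(402,330)).items(): print(n,at_z(T,u,v,.02))
E
```

```text
hatch [0.5671 0.178  0.0594] [0.0006 0.0006]
hatch [0.5947 0.0311 0.0568] [0.0005 0.0005]
hatch [0.4404 0.0032 0.0579] [0.0001 0.0001]
hatch [0.4123 0.1485 0.06  ] [0.0001 0.0001]
bat [0.5891 0.1547 0.0762] [0.0001 0.0001]
bat [0.5951 0.1213 0.0746] [0.0003 0.0003]
bat [0.3991 0.0821 0.0727] [0.0004 0.0004]
bat [0.3934 0.1161 0.067 ] [0.0002 0.0002]
scr [0.5633 0.3013 0.0612] [0.0004 0.0004]
scr [0.3704 0.2644 0.0614] [0.0001 0.0001]
scr [ 0.6359 -0.0824  0.061 ] [0.001 0.001]
scr [0.39   0.1615 0.0611] [0.0005 0.0005]
scr [ 0.4234 -0.0158  0.0617] [0.0008 0.0008]
hatch c [0.50364556 0.09019425 0.05851531] bat c [0.49416931 0.11853095 0.072625  ]
yaw -y dir 1.759116806932352 0.1487108821828481
x dir 0.18349509279786416 0.15719202876269053
bat dir 0.1959368564267187 0.19965799705537202
handL [0.51792809 0.17197802 0.02      ]
neck [0.5249359  0.08107235 0.02      ]
bladeR [0.53270519 0.02254076 0.02      ]
file via tri
neck [ 0.5332  0.0896 -0.0107] [0.0082 0.0082]
tape [0.4246822  0.45488515 0.02      ]
tin [ 0.65342958 -0.38349098  0.02      ]
glue [ 0.75342679 -0.25365942  0.02      ]
pinkR [ 0.41364018 -0.35123631  0.02      ]
pinkL [ 0.30889756 -0.18152673  0.02      ]
```

Three wooden-bar-like candidates: the pale bar across the hatch (top px ~275,255), the pink bar (435,307) and the yellow level (155,155). Only the first lies across the hatch, and the crop confirms that it is pale wood. Its centre is ≈ (0.494, 0.119), with its top at ~0.075-0.08. The box centre is ≈ (0.504, 0.090), yaw ≈ 0.186. I'm moving now.

Call:
send_rows(
  increments=[
    {"dx": 0.9,"dy": 2.2,"dz": 0,"roll": -0.3,"claw": 0.2},
    {"dx": 1.8,"dy": 4.4,"dz": 0,"roll": -0.6,"claw": 0.2},
    {"dx": 2.7,"dy": 6.6,"dz": 0,"roll": -1.0,"claw": 0.2},
    {"dx": 3.6,"dy": 8.8,"dz": 0,"roll": -1.3,"claw": 0.2},
    {"dx": 4.5,"dy": 11,"dz": 0,"roll": -1.6,"claw": 0.2},
  ],
  grip_force=40,
)

```text
clock: 0.72
tcp_pos: [0.3465, -0.2484, 0.2311]
orientation: [-0.0, 0.995, 0.097, -0.0]
wrist_force: [1.4, -0.7, 0.3]
finger_gap: 0.0511
grip_force: 0.0
```

Call:
send_rows(
  increments=[
    {"dx": 0.9,"dy": 2.2,"dz": 0,"roll": 0,"claw": 0.2},
    {"dx": 1.8,"dy": 4.4,"dz": 0,"roll": 0,"claw": 0.2},
    {"dx": 2.7,"dy": 6.6,"dz": 0,"roll": 0,"claw": 0.2},
    {"dx": 3.6,"dy": 8.8,"dz": 0,"roll": 0,"claw": 0.2},
    {"dx": 4.5,"dy": 11,"dz": 0,"roll": 0,"claw": 0.2},
  ],
)

```text
clock: 1.35
tcp_pos: [0.4591, 0.0266, 0.2312]
orientation: [0.0, 0.995, 0.098, 0.0]
wrist_force: [0.1, -0.8, -0.2]
finger_gap: 0.0511
grip_force: 0.0
```

Call:
send_rows(
  increments=[
    {"dx": 0.7,"dy": 1.9,"dz": -0.3,"roll": 0,"claw": 0.2},
    {"dx": 1.4,"dy": 3.7,"dz": -0.6,"roll": 0,"claw": 0.2},
    {"dx": 1.4,"dy": 3.7,"dz": -2,"roll": 0,"claw": 0.2},
    {"dx": 1.4,"dy": 3.7,"dz": -3.2,"roll": 0,"claw": 0.2},
    {"dx": 1.4,"dy": 3.7,"dz": -3.2,"roll": 0,"claw": 0.2},
  ],
)

```text
clock: 1.98
tcp_pos: [0.4915, 0.1172, 0.1488]
orientation: [-0.0, 0.995, 0.098, -0.003]
wrist_force: [0.0, 0.1, -0.3]
finger_gap: 0.0513
grip_force: 0.0
```

```bash
python3 - <<'E'
from h import *
s=get_state(); print(s['tcp_pos'],s['orientation'],s['finger_gap'])
d=save('wrist','w1'); 
import math
c,sn=math.cos(.196),math.sin(.196)
for a,b in [(.1,.0175),(.1,-.0175),(-.1,-.0175),(-.1,.0175)]:
    print(np.round(proj(d,[.494+a*c-b*sn,.1185+a*sn+b*c,.08])))
E
```

```text
[0.49147107 0.11721014 0.148847  ] [-2.37883855e-05  9.95203009e-01  9.77850792e-02 -3.00818903e-03] 0.05128697246279913
[290.  78.]
[353.  78.]
[345. 379.]
[297. 379.]
```

View pics/w1.png

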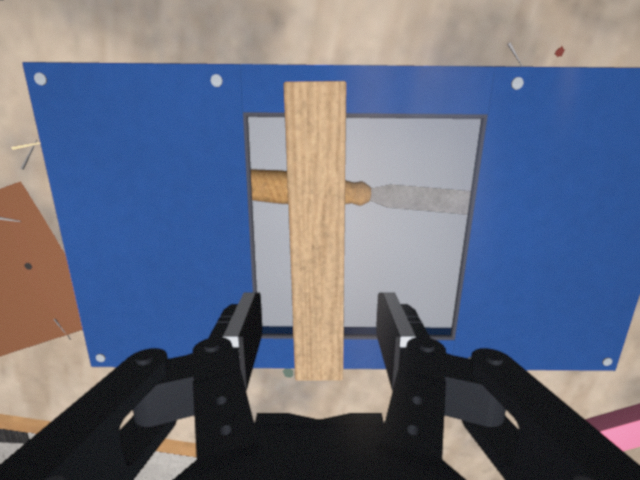

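The wrist view shows the batten at px (285-347, 82-380), within 5 px of my prediction. The file handle and blade are in the hatch at rows 185-200. I'll go down and grip the batten.

Call:
send_rows(
  increments=[
    {"dx": 0.1,"dy": 0.1,"dz": -1.2,"roll": 0,"claw": 0.2},
    {"dx": 0.1,"dy": 0.1,"dz": -2.4,"roll": 0,"claw": 0.2},
    {"dx": 0.1,"dy": 0.1,"dz": -3.2,"roll": 0,"claw": 0.2},
    {"dx": 0.1,"dy": 0.1,"dz": -3.6,"roll": 0,"claw": 0.2},
    {"dx": 0.1,"dy": 0.1,"dz": -3.6,"roll": 0,"claw": 0.2},
  ],
)

```text
clock: 2.65
tcp_pos: [0.4968, 0.1195, 0.0619]
orientation: [0.0, 0.995, 0.097, 0.0]
wrist_force: [-0.0, 0.5, -0.1]
finger_gap: 0.0512
grip_force: 0.0
```

Call:
send_rows(
  increments=[
    {"dx": 0,"dy": 0,"dz": 0,"roll": 0,"claw": -0.5},
    {"dx": 0,"dy": 0,"dz": 0,"roll": 0,"claw": -0.5},
    {"dx": 0,"dy": 0,"dz": 0,"roll": 0,"claw": -0.5},
    {"dx": 0,"dy": 0,"dz": 0,"roll": 0,"claw": -0.5},
    {"dx": 0,"dy": 0,"dz": 0.6,"roll": 0,"claw": -0.5},
  ],
)

```text
clock: 3.28
tcp_pos: [0.4954, 0.1196, 0.0763]
orientation: [0.0, 0.995, 0.098, -0.001]
wrist_force: [-0.3, 0.2, -1.4]
finger_gap: 0.0339
grip_force: 40.8
```

Call:
send_rows(
  increments=[
    {"dx": 0,"dy": 0,"dz": 2.0,"roll": 0,"claw": -0.5},
    {"dx": 0,"dy": -1.8,"dz": 3.0,"roll": 0,"claw": -0.5},
    {"dx": 0,"dy": -4.0,"dz": 3.0,"roll": 0,"claw": -0.5},
    {"dx": 0,"dy": -6.2,"dz": 3.0,"roll": 0,"claw": -0.5},
    {"dx": -0.1,"dy": -8.4,"dz": 3.0,"roll": 0,"claw": -0.5},
  ],
)

```text
clock: 3.9
tcp_pos: [0.4939, -0.092, 0.1524]
orientation: [0.0, 0.995, 0.098, 0.001]
wrist_force: [1.8, 0.3, -1.4]
finger_gap: 0.0337
grip_force: 40.8
```

Call:
send_rows(
  increments=[
    {"dx": -0.1,"dy": -2.1,"dz": 0,"roll": 0,"claw": -0.5},
    {"dx": -0.2,"dy": -4.2,"dz": 0,"roll": 0,"claw": -0.5},
    {"dx": -0.2,"dy": -4.2,"dz": -1.5,"roll": 0,"claw": -0.5},
    {"dx": -0.2,"dy": -4.2,"dz": -3.0,"roll": 0,"claw": -0.5},
    {"dx": -0.2,"dy": -4.2,"dz": -3.0,"roll": 0,"claw": -0.5},
  ],
)

```text
clock: 4.53
tcp_pos: [0.4864, -0.1942, 0.0744]
orientation: [-0.002, 0.995, 0.097, -0.003]
wrist_force: [0.2, 0.1, -0.8]
finger_gap: 0.0341
grip_force: 40.7
```

Call:
send_rows(
  increments=[
    {"dx": 0,"dy": 0,"dz": -1.2,"roll": 0,"claw": -0.5},
    {"dx": 0,"dy": 0,"dz": -2.0,"roll": 0,"claw": -0.5},
    {"dx": 0,"dy": 0,"dz": -2.5,"roll": 0,"claw": -0.5},
    {"dx": 0,"dy": 0,"dz": -2.8,"roll": 0,"claw": -0.5},
    {"dx": 0,"dy": 0,"dz": -2.8,"roll": 0,"claw": -0.5},
  ],
)

```text
clock: 5.15
tcp_pos: [0.4891, -0.1954, 0.0067]
orientation: [0.0, 0.995, 0.098, 0.0]
wrist_force: [-1.0, 0.0, -0.4]
finger_gap: 0.0344
grip_force: 40.8
```

Call:
send_rows(
  increments=[
    {"dx": 0,"dy": 0,"dz": -0.1,"roll": 0,"claw": -0.5},
    {"dx": 0,"dy": 0,"dz": -0.2,"roll": 0,"claw": -0.5},
    {"dx": 0,"dy": 0,"dz": -0.2,"roll": 0,"claw": 0.1},
    {"dx": 0,"dy": 0,"dz": -0.2,"roll": 0,"claw": 0.1},
    {"dx": 0,"dy": 0,"dz": -0.2,"roll": 0,"claw": 0.1},
  ],
)

```text
clock: 5.78
tcp_pos: [0.489, -0.1954, 0.0015]
orientation: [0.0, 0.995, 0.098, 0.0]
wrist_force: [-0.0, -0.3, 0.3]
finger_gap: 0.047
grip_force: 0.0
```

Call:
send_rows(
  increments=[
    {"dx": 0,"dy": 0,"dz": 0.5,"roll": 0,"claw": 0.1},
    {"dx": 0,"dy": 0,"dz": 1.5,"roll": 0,"claw": 0.1},
    {"dx": 0,"dy": 0,"dz": 3.5,"roll": 0,"claw": 0.1},
    {"dx": 0,"dy": 0.5,"dz": 5.5,"roll": 0,"claw": 0.1},
    {"dx": 0.1,"dy": 2.5,"dz": 6.5,"roll": -0.3,"claw": 0.1},
  ],
)

```text
clock: 6.4
tcp_pos: [0.4933, -0.1347, 0.168]
orientation: [0.002, 0.997, 0.074, 0.003]
wrist_force: [1.1, 0.3, -0.2]
finger_gap: 0.0472
grip_force: 0.0
```

Call:
send_rows(
  increments=[
    {"dx": 0,"dy": 2.2,"dz": 0,"roll": 0,"claw": 0.1},
    {"dx": 0,"dy": 4.4,"dz": 0,"roll": 0,"claw": 0.1},
    {"dx": 0,"dy": 6.6,"dz": 0,"roll": 0,"claw": 0.1},
    {"dx": 0,"dy": 8.8,"dz": 0,"roll": 0,"claw": 0.1},
    {"dx": 0,"dy": 8.8,"dz": 0,"roll": 0,"claw": 0.1},
  ],
)

```text
clock: 7.02
tcp_pos: [0.4909, 0.0905, 0.1648]
orientation: [-0.0, 0.997, 0.08, 0.001]
wrist_force: [0.3, -0.3, -0.2]
finger_gap: 0.0469
grip_force: 0.0
```

```bash
python3 - <<'E'
from h import *
s=get_state(); print(s['clock'],s['tcp_pos'],s['orientation'],s['finger_gap'])
d=save('wrist','w2'); t=save('top','top2')
a=d['image']; b=cv2.resize(t['image'][182:342,185:495],(640,330))
cv2.imwrite('pics/m2.png',cv2.resize(np.vstack([a[:420],b]),None,fx=.8,fy=.8,interpolation=cv2.INTER_AREA))
E
```

```text
7.025 [0.49090642 0.09050036 0.16482584] [-2.05036790e-04  9.96815702e-01  7.97379539e-02  5.22033777e-04] 0.046851780660051405
```

View pics/m2.png

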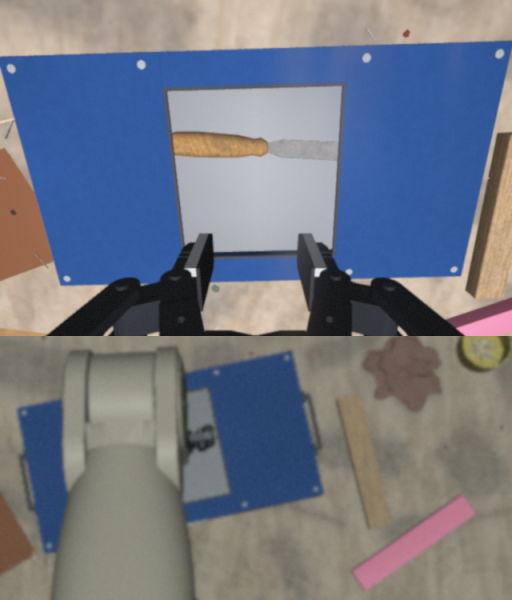

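The batten lies flat on the bench, clear of the box. In the wrist view (full-res px) the handle runs from (215,181) to the neck at (335,185), and the blade to (422,188).

```bash
python3 - <<'E'
from h import *
a=load('w1');d=load('w2')
print('neck tri',tri((a,371,193),(d,335,184.5)))
print('hatch tri',[np.round(tri((a,*p),(d,q[0]/.8,q[1]/.8))[0],4) for p,q in [((246,115),(166,90)),((486,116),(343,85))]])
P=[at_z(d,u,v,z) for u,v,z in [(215,181,.03),(335,184.5,.022),(422,187.5,.022)]]
print(np.round(P,4))
H=[at_z(d,u/.8,v/.8,.06) for u,v in [(166,90),(343,85),(337,247),(183,253)]]
print(np.round(H,4),np.mean(H,0))
y=.186; c=np.array([.5036,.0902]); R=np.array([[np.cos(y),np.sin(y)],[-np.sin(y),np.cos(y)]])
print('box frame',[np.round(R@(p[:2]-c),4) for p in P],[np.round(R@(p[:2]-c),4) for p in H])
q=P[0]-P[2]; print('file yaw',np.arctan2(-q[0],q[1]), 'handle',np.arctan2(-(P[0]-P[1])[0],(P[0]-P[1])[1]))
E
```

```text
neck tri (array([0.52561725, 0.08457451, 0.01812442]), [0.0005372348380164554, 0.0005372348380164646])
hatch tri [array([0.5646, 0.1813, 0.054 ]), array([0.5912, 0.0382, 0.0708])]
[[0.5144 0.1794 0.03  ]
 [0.5256 0.0849 0.022 ]
 [0.5345 0.0143 0.022 ]]
[[0.5645 0.1795 0.06  ]
 [0.5917 0.0352 0.06  ]
 [0.4452 0.0033 0.06  ]
 [0.4143 0.1529 0.06  ]] [0.50391964 0.09270847 0.06      ]
box frame [array([0.0271, 0.0857]), array([ 0.0206, -0.0093]), array([ 0.0163, -0.0803])] [array([0.0764, 0.0765]), array([ 0.0764, -0.0704]), array([-0.0735, -0.0746]), array([-0.0761,  0.0781])]
file yaw 0.12127427552679007 handle 0.11827722124005507
```

```bash
python3 - <<'E'
from h import *
s=get_state(); print(np.round(s['joint_pos'],3), s['tcp_pos'])
E
```

```text
[ 1.600e-02  1.980e-01 -2.730e-01  1.099e+00 -1.000e-03  3.002e+00] [0.49134735 0.08758102 0.16453654]
```

Call:
send_rows(
  increments=[
    {"dx": 0.3,"dy": 0.5,"dz": 0,"roll": 1.3,"claw": 0.1},
    {"dx": 0.6,"dy": 1.0,"dz": 0,"roll": 2.6,"claw": 0.1},
    {"dx": 0.9,"dy": 1.5,"dz": 0,"roll": 3.9,"claw": 0.1},
    {"dx": 1.1,"dy": 2.0,"dz": 0,"roll": 5.2,"claw": 0.1},
    {"dx": 1.1,"dy": 2.0,"dz": 0,"roll": 6.5,"claw": 0.1},
  ],
)

```text
clock: 7.75
tcp_pos: [0.5196, 0.1359, 0.1641]
orientation: [0.0, 0.862, 0.508, 0.0]
wrist_force: [0.5, -0.4, -0.3]
finger_gap: 0.0465
grip_force: 0.0
```

Call:
send_rows(
  increments=[
    {"dx": 0,"dy": 0,"dz": -0.4,"roll": 1.3,"claw": 0.1},
    {"dx": 0,"dy": 0,"dz": -0.8,"roll": 2.6,"claw": 0.1},
    {"dx": 0,"dy": 0,"dz": -1.2,"roll": 3.9,"claw": 0.1},
    {"dx": 0,"dy": 0,"dz": -1.6,"roll": 4.5,"claw": 0.1},
    {"dx": 0,"dy": 0,"dz": -1.6,"roll": 4.5,"claw": 0.1},
  ],
)

```text
clock: 8.38
tcp_pos: [0.5186, 0.1354, 0.1234]
orientation: [-0.0, 0.665, 0.747, -0.001]
wrist_force: [0.1, 0.1, 0.5]
finger_gap: 0.047
grip_force: 0.0
```

```bash
python3 - <<'E'
from h import *
s=get_state(); print(s['clock'],s['tcp_pos'],s['orientation'],s['joint_pos'],s['finger_gap'])
q=s['orientation']; from scipy.spatial.transform import Rotation as Ro
y=Ro.from_quat(q[[1,2,3,0]]).apply([0,1,0]); print('closing',np.degrees(np.arctan2(y[1],y[0])))
d=save('wrist','w3')
f=np.array([-.1197,.9928]); n=np.array([.5256,.0848])
for t in (-.07,0,.053,.09): print(t,proj(d,[*(n+t*f),.024]))
E
```

```text
8.375 [0.51855737 0.13536534 0.12337892] [-3.86531646e-04  6.65324477e-01  7.46553943e-01 -6.33307966e-04] [ 1.05670077e-01  2.96859290e-01 -2.48655806e-01  1.02673864e+00
 -2.79097711e-04  1.56152750e+00] 0.047020049634781735
closing 6.5855143923976796
-0.07 (np.float64(322.4053029647577), np.float64(381.9622294654673))
0 (np.float64(322.22605871983865), np.float64(306.43530891349684))
0.053 (np.float64(322.0705804651243), np.float64(240.9225009754789))
0.09 (np.float64(321.9499426258895), np.float64(190.09016042502628))
```

View pics/w3.png

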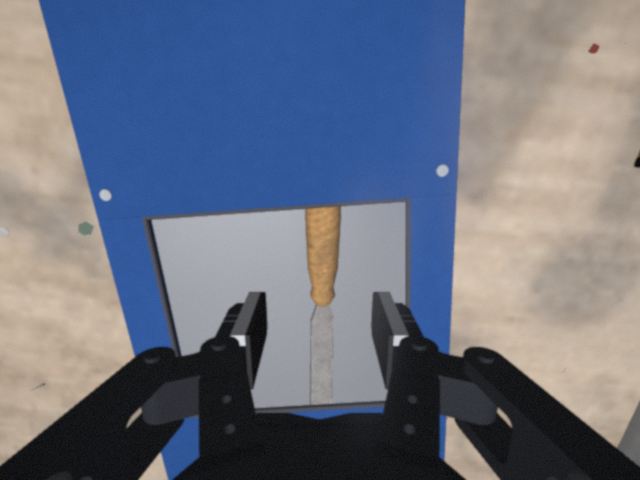

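The handle is centred between the fingers: I predicted the neck at (322,306) and see it at (322,305). I'll go down and grip.

Call:
send_rows(
  increments=[
    {"dx": 0,"dy": 0,"dz": -1.6,"roll": 0,"claw": 0.1},
    {"dx": 0,"dy": 0,"dz": -3.0,"roll": 0,"claw": 0.1},
    {"dx": 0,"dy": 0,"dz": -3.9,"roll": 0,"claw": 0.1},
    {"dx": 0,"dy": 0,"dz": -4.3,"roll": 0,"claw": 0.1},
    {"dx": 0,"dy": 0,"dz": -4.3,"roll": 0,"claw": 0.1},
  ],
)

```text
clock: 9.05
tcp_pos: [0.519, 0.1368, 0.0164]
orientation: [-0.0, 0.664, 0.747, -0.0]
wrist_force: [-0.7, -0.1, 0.3]
finger_gap: 0.0466
grip_force: 0.0
```

Call:
send_rows(
  increments=[
    {"dx": 0,"dy": 0,"dz": 0,"roll": 0,"claw": -0.7},
    {"dx": 0,"dy": 0,"dz": 0,"roll": 0,"claw": -0.7},
    {"dx": 0,"dy": 0,"dz": 0,"roll": 0,"claw": -0.7},
    {"dx": 0,"dy": 0,"dz": 0,"roll": 0,"claw": -0.7},
    {"dx": 0,"dy": 0,"dz": 0,"roll": 0,"claw": -0.7},
  ],
  grip_force=35,
)

```text
clock: 9.68
tcp_pos: [0.52, 0.1372, 0.0177]
orientation: [0.001, 0.664, 0.748, 0.001]
wrist_force: [-1.9, -0.7, 5.7]
finger_gap: 0.0231
grip_force: 34.5
```

Call:
send_rows(
  increments=[
    {"dx": 0.0,"dy": -0.2,"dz": 0.1,"roll": 0,"claw": -0.7},
    {"dx": 0.1,"dy": -0.5,"dz": 0.15,"roll": 0,"claw": -0.7},
    {"dx": 0.1,"dy": -0.9,"dz": 0.15,"roll": 0,"claw": -0.7},
    {"dx": 0.15,"dy": -1.3,"dz": 0.15,"roll": 0,"claw": -0.7},
    {"dx": 0.15,"dy": -1.3,"dz": 0.15,"roll": 0,"claw": -0.7},
  ],
)

```text
clock: 10.3
tcp_pos: [0.5226, 0.1036, 0.0199]
orientation: [-0.0, 0.665, 0.747, -0.0]
wrist_force: [0.8, 0.2, -0.6]
finger_gap: 0.0227
grip_force: 34.3
```

```bash
python3 - <<'E'
from h import *
d=save('wrist','w4'); s=get_state(); print(s['wrist_force'],s['ft_torque'],s['finger_gap'],s['tcp_pos'])
E
```

```text
[ 0.79768124  0.67603772 -1.33425891] [0.05736346 0.0095733  0.05699104] 0.022478530252162825 [0.52252376 0.10406136 0.01990774]
```

View pics/w4.png

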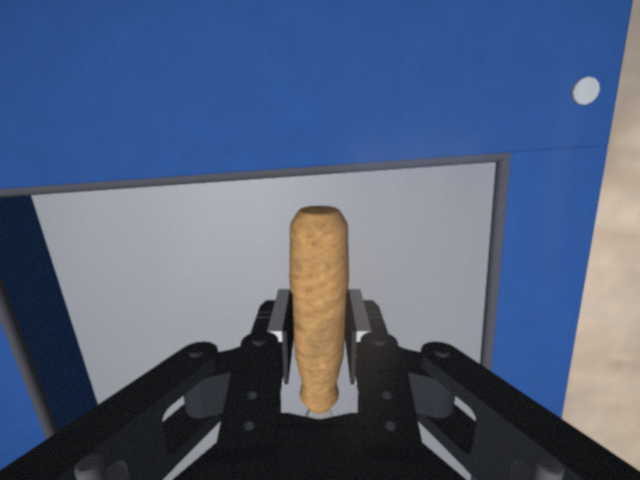

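The butt (px 320,207) now clears the hatch edge (row ~175), and the pads are on mid-handle. I'll start the lift.

Call:
send_rows(
  increments=[
    {"dx": 0,"dy": 0,"dz": 0.4,"roll": 0,"claw": -0.7},
    {"dx": 0,"dy": 0,"dz": 0.8,"roll": 0,"claw": -0.7},
    {"dx": 0,"dy": 0,"dz": 1.2,"roll": 0,"claw": -0.7},
    {"dx": 0,"dy": 0,"dz": 1.4,"roll": 0,"claw": -0.7},
    {"dx": 0,"dy": 0,"dz": 1.4,"roll": 0,"claw": -0.7},
  ],
)

```text
clock: 10.98
tcp_pos: [0.523, 0.1048, 0.0557]
orientation: [0.0, 0.664, 0.748, 0.0]
wrist_force: [-0.2, 1.2, -2.0]
finger_gap: 0.0225
grip_force: 34.4
```

```bash
python3 - <<'E'
from h import *
d=save('wrist','w5'); s=save('scene','s5'); g=get_state(); print(g['wrist_force'],g['ft_torque'],g['finger_gap'],g['tcp_pos'])
a=cv2.resize(s['image'][190:335,200:375],(579,480)); b=cv2.resize(d['image'],(320,240))
a[240:,259:]=b; cv2.imwrite('pics/m5.png',a)
E
```

```text
[-0.24105878 -0.31784834 -1.39880374] [ 0.1053819  -0.01168045  0.01471973] 0.02265052101916843 [0.52243168 0.10468098 0.05497936]
```

View pics/m5.png

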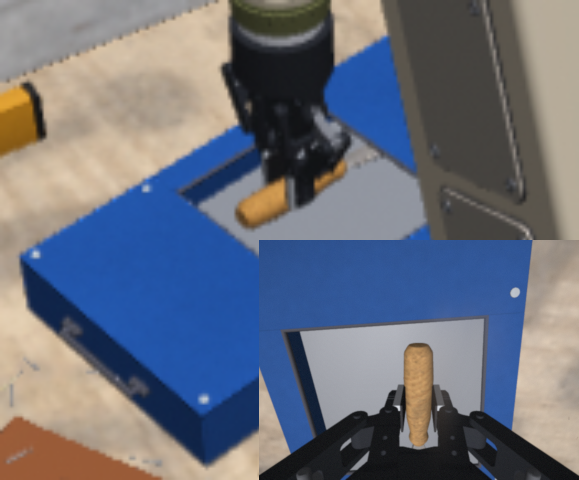

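Call:
send_rows(
  increments=[
    {"dx": 0,"dy": 0,"dz": 0.3,"roll": 0,"claw": -0.7},
    {"dx": 0,"dy": 0,"dz": 0.6,"roll": 0,"claw": -0.7},
    {"dx": 0,"dy": 0,"dz": 0.9,"roll": 0,"claw": -0.7},
    {"dx": 0,"dy": 0,"dz": 1.0,"roll": 0,"claw": -0.7},
    {"dx": 0,"dy": 0,"dz": 1.0,"roll": 0,"claw": -0.7},
  ],
)

```text
clock: 11.7
tcp_pos: [0.5229, 0.1047, 0.0804]
orientation: [0.0, 0.664, 0.748, 0.0]
wrist_force: [-0.2, 0.2, -2.4]
finger_gap: 0.0222
grip_force: 34.2
```

```bash
python3 - <<'E'
from h import *
d=save('wrist','w6'); s=save('scene','s6'); g=get_state(); print(g['wrist_force'],g['ft_torque'],g['finger_gap'],g['tcp_pos'])
a=cv2.resize(s['image'][190:310,240:375],(720,640))[:480]; b=cv2.resize(d['image'],(320,240))
a=np.hstack([cv2.resize(a,(480,320)),cv2.resize(d['image'],(320,320))[:, :]]); cv2.imwrite('pics/m6.png',a)
E
```

```text
[ 0.31381144  0.00187684 -1.38265059] [ 0.23660055 -0.07092288  0.01618369] 0.022312195832126375 [0.52265881 0.1047399  0.0800413 ]
```

View pics/m6.png

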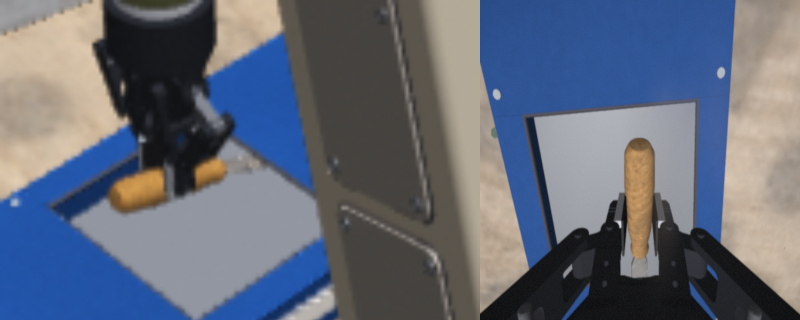

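```bash
python3 - <<'E'
from h import *
f=np.array([-.1197,.9928,0]); 
for n,z in (('w4',.0240),('w5',.0613),('w6',.086)):
    d=load(n); print(n,'cam',np.round(ray(d,320,240)[0],3))
    tz={'w4':.0199,'w5':.055,'w6':.080}[n]
    P=np.array([.5225,.1043,z])
    for a in (0,10,20,30):
        A=np.radians(a); u=f*np.cos(A)+np.array([0,0,np.sin(A)]); w=-f*np.sin(A)+np.array([0,0,np.cos(A)])
        L=.047
        print(a,[np.round(proj(d,P+u*l+w*h)) for l,h in ((L,13e-3),(L,-13e-3),(-.053,8e-3))], 'tip z',round((P-.197*u)[2]-.008*np.cos(A),3))
    im=d['image'].astype(int); m=((im[...,2]-im[...,0])>60)&(im[...,2]>120)
    r=np.where(m[:, 315:326].sum(1)>5)[0]; print('orange rows',r.min(),r.max(), [ (v,int(m[v].sum())) for v in range(r.min(),r.max(),20)])
E
```

```text
w4 cam [0.512 0.182 0.162]
0 [array([322., 218.]), array([321., 204.]), array([322., 423.])] tip z 0.016
10 [array([322., 232.]), array([321., 204.]), array([322., 409.])] tip z -0.018
20 [array([322., 251.]), array([321., 209.]), array([321., 394.])] tip z -0.051
30 [array([322., 274.]), array([322., 217.]), array([321., 378.])] tip z -0.081
orange rows 214 412 [(214, 33), (234, 52), (254, 53), (274, 53), (294, 50), (314, 49), (334, 44), (354, 44), (374, 33), (394, 33)]
w5 cam [0.512 0.183 0.198]
0 [array([320., 222.]), array([320., 207.]), array([320., 428.])] tip z 0.053
10 [array([321., 236.]), array([320., 208.]), array([320., 413.])] tip z 0.019
20 [array([321., 255.]), array([320., 212.]), array([320., 398.])] tip z -0.014
30 [array([321., 279.]), array([320., 221.]), array([320., 382.])] tip z -0.044
orange rows 215 411 [(215, 39), (235, 52), (255, 53), (275, 53), (295, 49), (315, 48), (335, 44), (355, 43), (375, 34), (395, 32)]
w6 cam [0.512 0.183 0.223]
0 [array([321., 222.]), array([320., 207.]), array([321., 428.])] tip z 0.078
10 [array([321., 236.]), array([321., 208.]), array([321., 413.])] tip z 0.044
20 [array([321., 255.]), array([321., 212.]), array([320., 398.])] tip z 0.011
30 [array([321., 278.]), array([321., 221.]), array([320., 382.])] tip z -0.019
orange rows 225 387 [(225, 46), (245, 55), (265, 53), (285, 53), (305, 49), (325, 41), (345, 38), (365, 29), (385, 17)]
```

The projection check shows the file level until it touched the plate, then tilted about 16° (butt ~0.10, tip ~0.03 high). I'll draw it out along its own axis.

Call:
send_rows(
  increments=[
    {"dx": -0.06,"dy": 0.5,"dz": 0.15,"roll": 0,"claw": -0.7},
    {"dx": -0.12,"dy": 1.0,"dz": 0.3,"roll": 0,"claw": -0.7},
    {"dx": -0.18,"dy": 1.5,"dz": 0.45,"roll": 0,"claw": -0.7},
    {"dx": -0.24,"dy": 2.0,"dz": 0.6,"roll": 0,"claw": -0.7},
    {"dx": -0.3,"dy": 2.4,"dz": 0.7,"roll": 0,"claw": -0.7},
  ],
)

```text
clock: 12.42
tcp_pos: [0.5151, 0.1658, 0.098]
orientation: [0.0, 0.664, 0.748, 0.0]
wrist_force: [0.1, 0.2, -2.6]
finger_gap: 0.0225
grip_force: 34.3
```

```bash
cat > chk.py <<'E'
from h import *
import sys
d=save('wrist',sys.argv[1]); g=get_state(); im=d['image'].astype(int); m=((im[...,2]-im[...,0])>60)&(im[...,2]>120)
r=np.where(m[:, 315:326].sum(1)>5)[0]; print('orange rows',r.min(),r.max())
print(g['clock'],g['wrist_force'],g['ft_torque'],g['finger_gap'],g['tcp_pos'])
E
python3 chk.py w7
```

```text
orange rows 222 388
12.475 [-0.97905642  0.67811347 -2.25431185] [0.263225   0.04304085 0.01305437] 0.022298139436587722 [0.51496562 0.16670279 0.09819765]
```

Call:
send_rows(
  increments=[
    {"dx": -0.06,"dy": 0.5,"dz": 0.15,"roll": 0,"claw": -0.7},
    {"dx": -0.12,"dy": 1.0,"dz": 0.3,"roll": 0,"claw": -0.7},
    {"dx": -0.18,"dy": 1.5,"dz": 0.45,"roll": 0,"claw": -0.7},
    {"dx": -0.24,"dy": 2.0,"dz": 0.6,"roll": 0,"claw": -0.7},
    {"dx": -0.33,"dy": 2.7,"dz": 0.8,"roll": 0,"claw": -0.7},
  ],
)

```text
clock: 13.1
tcp_pos: [0.5067, 0.233, 0.1178]
orientation: [0.0, 0.664, 0.748, -0.0]
wrist_force: [-0.0, -0.5, -1.4]
finger_gap: 0.0224
grip_force: 34.3
```

```bash
python3 chk.py w8
```

```text
orange rows 222 391
13.15 [ 0.1145504   2.15012307 -0.64695447] [ 0.18902455 -0.0328757   0.03038534] 0.02222399178449187 [0.50684159 0.23516868 0.11867789]
```

Call:
send_rows(
  increments=[
    {"dx": 0,"dy": 0.1,"dz": 0.4,"roll": 0,"claw": -0.7},
    {"dx": 0,"dy": 0.1,"dz": 1.0,"roll": 0,"claw": -0.7},
    {"dx": 0,"dy": 0.1,"dz": 1.8,"roll": 0,"claw": -0.7},
    {"dx": 0,"dy": 0.1,"dz": 2.6,"roll": 0,"claw": -0.7},
    {"dx": 0,"dy": 0.1,"dz": 3.2,"roll": 0,"claw": -0.7},
  ],
  grip_force=60,
)

```text
clock: 13.78
tcp_pos: [0.5074, 0.2343, 0.1995]
orientation: [0.001, 0.664, 0.748, 0.001]
wrist_force: [-0.3, -0.4, -2.0]
finger_gap: 0.0212
grip_force: 58.6
```

Call:
send_rows(
  increments=[
    {"dx": 0,"dy": 0,"dz": 0.6,"roll": 0,"claw": -0.7},
    {"dx": 0,"dy": 0,"dz": 1.2,"roll": 0,"claw": -0.7},
    {"dx": 0,"dy": 0,"dz": 1.5,"roll": 0,"claw": -0.7},
    {"dx": 0,"dy": 0,"dz": 1.5,"roll": 0,"claw": -0.7},
    {"dx": 0,"dy": 0,"dz": 1.5,"roll": 0,"claw": -0.7},
  ],
)

```text
clock: 14.4
tcp_pos: [0.5065, 0.2346, 0.2344]
orientation: [-0.0, 0.664, 0.748, -0.0]
wrist_force: [-0.0, 0.1, -0.7]
finger_gap: 0.021
grip_force: 58.6
```

```bash
python3 chk.py w9; python3 - <<'E'
from h import *
d=load('w9'); s=save('scene','s9'); t=save('top','t9')
# where file tip should project, and whether batten/tin/tape unchanged
f=np.array([-.1197,.9928,0]); g=get_state(); P=g['tcp_pos']+[0,0,.006]
for a in (10,16,25,40):
    A=np.radians(a);u=f*np.cos(A)+np.array([0,0,np.sin(A)]); T=P-.197*u; print(a,'tip',np.round(T,3),np.round(proj(s,T)),np.round(proj(t,T)))
t0=load('top0')['image'].astype(int); t2=load('top2')['image'].astype(int); t9=t['image'].astype(int)
for n,(u,v,r,ref) in dict(tape=(140,288,24,t0),tin=(478,188,20,t0),batten=(367,245,0,t2)).items():
    if r: print(n,np.abs(t9-ref)[v-r:v+r,u-r:u+r].mean())
print('batten',np.abs(t9-t2)[200:290,385:425].mean())
E
```

```text
orange rows 223 391
14.45 [ 0.8114683  -0.17661984 -1.36809404] [ 0.08432004  0.04933251 -0.01370784] 0.021180291028011583 [0.50642677 0.23454649 0.23430263]
10 tip [0.53  0.042 0.206] [306. 192.] [305. 232.]
16 tip [0.529 0.047 0.186] [304. 199.] [303. 233.]
25 tip [0.528 0.057 0.157] [301. 210.] [299. 236.]
40 tip [0.525 0.085 0.114] [293. 228.] [288. 240.]
tape 25.15625
tin 2.2683333333333335
batten 2.812314814814815
```

```bash
python3 - <<'E'
from h import *
s0=load('scene0')['image'].astype(int); s9=load('s9')['image'].astype(int)
print('tape scene',np.abs(s9-s0)[322:366,155:202].mean())
t0=load('top0')['image'].astype(int); t9=load('t9')['image'].astype(int)
print('tape per-quarter',[np.abs(t9-t0)[a:a+24,b:b+24].mean().round(1) for a in (264,288) for b in (116,140)])
# blade: changed grey pixels around the expected tip in the scene view
D=np.abs(s9-s0).sum(2)>45
for v in range(170,240,6): 
    c=np.where(D[v,200:340])[0]+200; print(v,(c.min(),c.max(),len(c)) if len(c) else None)
g=get_state(); print(g['clock'],g['tcp_pos'],g['qvel'].round(4),g['grip_force'])
E
```

```text
tape scene 11.621856866537717
tape per-quarter [np.float64(17.4), np.float64(23.5), np.float64(16.4), np.float64(43.4)]
170 (np.int64(216), np.int64(339), 53)
176 (np.int64(216), np.int64(339), 48)
182 (np.int64(218), np.int64(339), 45)
188 (np.int64(220), np.int64(339), 40)
194 (np.int64(223), np.int64(339), 44)
200 (np.int64(227), np.int64(339), 46)
206 (np.int64(230), np.int64(339), 52)
212 (np.int64(230), np.int64(339), 47)
218 (np.int64(220), np.int64(339), 39)
224 (np.int64(221), np.int64(339), 20)
230 (np.int64(259), np.int64(339), 15)
236 (np.int64(257), np.int64(339), 25)
14.55 [0.50649264 0.23459388 0.23438747] [-0.001  -0.0008  0.0025  0.0003 -0.0023 -0.0003] 58.63097234338056
```

```bash
python3 - <<'E'
from h import *
a=load('scene0')['image']; b=load('s9')['image']
r=cv2.matchTemplate(b[290:400,120:240],a[320:368,153:204],cv2.TM_CCOEFF_NORMED); _,m,_,l=cv2.minMaxLoc(r); print('tape',m,l,'same=(33,30)')
a=load('top2')['image']; b=load('t9')['image']
r=cv2.matchTemplate(b[180:310,360:450],a[200:290,385:425],cv2.TM_CCOEFF_NORMED); _,m,_,l=cv2.minMaxLoc(r); print('batten',m,l,'same=(25,20)')
# blade search: bright-grey low-saturation changed pixels along the expected tip line, scene
s0=load('scene0')['image'].astype(int); s9=load('s9')['image'].astype(int)
D=(np.abs(s9-s0).sum(2)>45)&((s9.max(2)-s9.min(2))<25); D[:, :240]=0; D[:,330:]=0
v,u=np.where(D[180:225]); print([(int(c),int(np.median(v[u==c])+180),int((u==c).sum())) for c in range(240,330,6) if (u==c).any()])
E
```

```text
tape 0.9993104338645935 (33, 30) same=(33,30)
batten 0.9875648617744446 (25, 20) same=(25,20)
[(240, 199, 40), (246, 202, 33), (252, 200, 14), (264, 210, 5), (270, 208, 4), (276, 207, 5), (282, 206, 5), (288, 204, 4), (294, 204, 2), (300, 202, 3)]
```

The blade runs up to scene px (302,201), which matches a 16° tilt and puts the tip at z ≈ 0.186. The tape and batten haven't moved, and the arm is still.

```bash
python3 -c "
from workcell import hand_in; print(hand_in())"
```

```text
the job is handed in; nothing more can be done
None
```

The job is handed in at about 14.5 s of the 58 s allowed, with no verdict returned: the batten lies flat on the bench clear of the box, the file is held still in the gripper with its lower end (the blade tip) at about 0.19 m, and the tape roll and yellow tin look unmoved.

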